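Gauge two guide bushes and sort them

TASK

Take the plug gauge from its stand and try it in both bushes where they stand in the nest, the one on the robot's left first and then the one on its right: each time push it straight down the bore, gently (never over about 20 N), until its collar sits on the bush or the pin stops short, and hold it there under light pressure for a second. Leave the gauge standing, fully home, in the bush that takes it all the way, and leave that bush in its pocket. Stand the bush that stops the gauge upright in the red tray, and leave the oil bottle, tub and screwdriver alone.

Things in the scene. Friction and masses are not known exactly. Their poses are not given: they have to be found in the camera images.
- gauge_grip (a point): middle of the plug gauge's orange square handle (20 x 20 mm, 52 mm long, x and y square to its flats, z up). Below the handle is a steel collar 28 mm in diameter and 6 mm thick, its underside 32 mm below this point; below that the steel pin, 16 mm in diameter and 30 mm long with a 3 mm chamfered nose, its tip 62 mm below this point. 0.18 kg; it starts standing in the stand
- gauge: the plug gauge as a whole: the origin is the centre of the pin's tip, z up along the pin towards the handle
- stand: pale aluminium block 80 x 80 x 40 mm, fixed; origin at the centre of its underside on the bench. A 20 mm wide, 34 mm deep hole is in the middle of its top; with the gauge home the collar rests on the block's top, 40 mm up, so that the middle of the handle is 72 mm above the origin
- nest: green steel plate 120 x 240 x 20 mm, fixed, with two round pockets 47 mm wide and 8 mm deep, centres 120 mm apart along its y axis; each floor is a sprung steel seat that gives under more than about 4 N, some 2 N more per mm, and bottoms after 6 mm; origin at the centre of its underside
- nest_left (a point): centre of the sprung floor of the pocket on the robot's left (+y), 12 mm above the bench
- nest_right (a point): centre of the sprung floor of the pocket on the robot's right (-y), 12 mm above the bench
- bush_1_mid (a point): middle of a black steel guide bush: 34 mm diameter round body on a 43 mm, 8 mm thick flange, 45 mm tall, 0.2 kg; point on its axis, 22.5 mm above its underside and 22.5 mm below the bore's mouth, z along the axis. It stands flange down in a nest pocket, loose by 1.5 mm. Both bushes look alike outside; which pocket holds the good one must be found with the gauge
- bush_2_mid (a point): middle of a black steel guide bush: 34 mm diameter round body on a 43 mm, 8 mm thick flange, 45 mm tall, 0.2 kg; point on its axis, 22.5 mm above its underside and 22.5 mm below the bore's mouth, z along the axis. It stands flange down in a nest pocket, loose by 1.5 mm. Both bushes look alike outside; which pocket holds the good one must be found with the gauge
- bush_1: the same bush as point bush_1_mid; origin at the centre of its underside. The bore is open at the top and 17.5 mm wide: in one bush to 37 mm deep (good: the gauge's collar lands on the bush), in the other only to 16 mm deep, where it steps down to 13 mm (bad: the pin stops there). Not told which
- bush_2: the same bush as point bush_2_mid; origin at the centre of its underside. The bore is open at the top and 17.5 mm wide: in one bush to 37 mm deep (good: the gauge's collar lands on the bush), in the other only to 16 mm deep, where it steps down to 13 mm (bad: the pin stops there). Not told which
- offcut_tray: yellow tray of black plastic offcuts, fixed, the same size as the red one, not for bushes; origin at the centre of its underside; which of the two trays is on which side varies
- scrap_tray: red tray for rejected bushes, fixed, 140 x 140 mm, 30 mm high, walls and floor 4 mm thick; origin at the centre of its underside; its side of the bench varies
- oil: amber oil bottle, 48 mm diameter, 130 mm tall, to be left alone; origin at the centre of its underside
- tub: open blue plastic tub, 70 mm wide, 60 mm tall, to be left alone; origin at the centre of its underside
- driver: screwdriver lying on the bench, to be left alone; origin on its underside
There are look-alikes about, which are no part of the job. What is shaped like the bush_1 but blue or pink is not meant.

How it is judged:
On the way, in this order (a step that is already met when the one before it is completed fails the run):
1. the gauge is held at rest in the bore of the bush in the robot's left pocket, its pin at least 12 mm deep, pressing on the bush with more than 1 N, for 0.3 s (((z of gauge_grip in the frame of bush_1_mid below 0.0725 m and angle between the z axis of gauge_grip and the z axis of bush_1_mid, either way round below 0.12 rad and horizontal distance between gauge_grip and bush_1_mid below 0.008 m and horizontal distance between bush_1_mid and nest_left below 0.006 m and contact force between gauge and bush_1 above 1 N and linear speed of gauge below 0.006 m/s) or (z of gauge_grip in the frame of bush_2_mid below 0.0725 m and angle between the z axis of gauge_grip and the z axis of bush_2_mid, either way round below 0.12 rad and horizontal distance between gauge_grip and bush_2_mid below 0.008 m and horizontal distance between bush_2_mid and nest_left below 0.006 m and contact force between gauge and bush_2 above 1 N and linear speed of gauge below 0.006 m/s))), for 0.3 s.
2. then the same in the bush in the right pocket (((z of gauge_grip in the frame of bush_1_mid below 0.0725 m and angle between the z axis of gauge_grip and the z axis of bush_1_mid, either way round below 0.12 rad and horizontal distance between gauge_grip and bush_1_mid below 0.008 m and horizontal distance between bush_1_mid and nest_right below 0.006 m and contact force between gauge and bush_1 above 1 N and linear speed of gauge below 0.006 m/s) or (z of gauge_grip in the frame of bush_2_mid below 0.0725 m and angle between the z axis of gauge_grip and the z axis of bush_2_mid, either way round below 0.12 rad and horizontal distance between gauge_grip and bush_2_mid below 0.008 m and horizontal distance between bush_2_mid and nest_right below 0.006 m and contact force between gauge and bush_2 above 1 N and linear speed of gauge below 0.006 m/s))), for 0.3 s.
At the end, for the whole second after the job is handed in: one bush is upright in its pocket of the nest with the gauge fully home in it (collar within 2 mm of the bush's top); the other bush, which stopped the gauge, stands upright (within 8 degrees) on the floor of the red tray; all released and at rest (((z of gauge_grip in the frame of bush_1_mid below 0.0565 m and angle between the z axis of gauge_grip and the z axis of bush_1_mid, either way round below 0.12 rad and horizontal distance between gauge_grip and bush_1_mid below 0.008 m and horizontal distance between bush_1_mid and nest below 0.066 m and angle between bush_1_mid's own z axis and vertical below 0.1 rad and x of bush_2_mid in the frame of scrap_tray between -0.056 and 0.056 m and y of bush_2_mid in the frame of scrap_tray between -0.056 and 0.056 m and z of bush_2_mid in the frame of scrap_tray below 0.0305 m and angle between bush_2_mid's own z axis and vertical below 0.15 rad) or (z of gauge_grip in the frame of bush_2_mid below 0.0565 m and angle between the z axis of gauge_grip and the z axis of bush_2_mid, either way round below 0.12 rad and horizontal distance between gauge_grip and bush_2_mid below 0.008 m and horizontal distance between bush_2_mid and nest below 0.066 m and angle between bush_2_mid's own z axis and vertical below 0.1 rad and x of bush_1_mid in the frame of scrap_tray between -0.056 and 0.056 m and y of bush_1_mid in the frame of scrap_tray between -0.056 and 0.056 m and z of bush_1_mid in the frame of scrap_tray below 0.0305 m and angle between bush_1_mid's own z axis and vertical below 0.15 rad)) and linear speed of each of bush_1, bush_2, gauge below 0.02 m/s); the robot touches nothing.
It fails at once if the gauge is pressed on a bush with more than 25 N (contact force between gauge and bush_1 above 25 N or contact force between gauge and bush_2 above 25 N).
It fails at once if the oil bottle, tub or screwdriver is moved by more than 40 mm (distance of any of oil, tub, driver from where it was at the start of the episode above 0.04 m).
It also fails if it takes over 72 s, if anything falls off the work surface, if the arm or the gripper's body presses on something with over 40 N, if the wrist force passes 120 N, or if a joint passes its speed limit or range.

ROBOT

A 6-joint arm with a two-finger parallel gripper is mounted at the origin on the work surface. World frame = base frame: x ahead of the robot, y to its left, z up, the work surface at z = 0. Lengths are in m, angles in rad, forces in N, time in s.
With the tool pointing down it reaches from about 0.35 to 0.975 m from the base axis. Payload 17.4 kg.
Tool frame: the origin (TCP) lies at the centre of the arm's flange, where the gripper is bolted on; the fingertips stand 173 mm ahead of it and the grasp point (between the pads) lies 155 mm ahead of it; z points along the fingers, y is the direction in which the jaws open and shut (so a half turn about z gives the same grasp; the last joint's range is limited). The gripper opens to 85 mm and grips with 20 to 120 N. Pads are 22 mm wide; open, the fingers measure 114 mm over their backs; the gripper's body (76 mm by 85 mm) begins 54 mm behind the grasp point. The pads swing forward as they close: fully open they stand 13 mm farther back than shut.
Start: joints at [-1.371, 0.116, 1.442, -0, 1.584, -0.038], TCP at [0.159, -0.656, 0.405] pointing down, gripper open.
Joint ranges: [-2.83, 2.83], [-0.83, 2.19], [0.07, 2.5], [-1.14, 4.28], [0.01, 3], [-2.97, 2.97]. Speed limits (rad/s): [1.89, 1.89, 2.22, 3.14, 3.14, 3.14].

INTERFACE

Orientations are given as a rotation vector (axis times angle).
In Python, from plant import bot gives the robot as it stands.
- The arm moves only by the tool carry_out, never from a script. Its argument "steps" is one flat list of numbers, 5 for each row, row after row: the shift along the tool's x, y, z in mm, then the turn about the tool's z in rad, then the opening, from -1 (shut) to 1 (fully open). In form: [dx, dy, dz, twist, gripper, dx, dy, dz, twist, gripper, ...]. A call has 1 to 12 rows; each row is the pose to reach, as a shift and turn from the pose measured when the call began, along the tool's axes at that moment; what a row does not reach only later rows make up. A row lasts 1/10 s, in which the tool goes at most 50 mm and 8.59 degrees, less where a joint would pass 70% of its speed; a pose out of reach is approached as far as the arm can. A call with a gripper value outside its range is refused whole. The fingers move at their own pace and stop on an object; "squeeze" is the grip in N (left out, the last holds). Time passes only in rows, so rows that repeat a pose let the fingers close. It gives the time, the measured TCP pose, the force and the opening at its end, in the units of the state.
- bot.sense(): the state, without advancing time (a new reading comes with each control period).
- bot.get_image(name): name is "scene" or "top"; returns the picture (480x640x3 uint8, red, green, blue); there is no depth.
- bot.camera_info(name): a dict with "fx", "fy", "cx", "cy" (pixels), "k1" (the pictures are not rectified: a ray, as slopes to the right and down, at radius r is drawn at 1 + k1 r^2 times it, then the intrinsics apply), "world_to_cam" (4x4, takes a point from world to camera coordinates). Camera axes: x right, y up, looking along -z (the intrinsics and any distortion apply to the point x, -y, -z); pixel columns grow to the right and rows downward; lengths in m; the calibration is good to about 2 mm. A picture is of the moment at which its call begins. camera_info takes no time and is no camera call.
- bot.close_job(): hands the job in, once; it reports no verdict.
The state is a dict: "time_s": time; "joint_pos": joint angles; "qvel": joint speeds; "tau": joint torques, N m; "position": TCP position; "tcp_rot": TCP orientation; "wrist_force": force on the tool from outside, world axes, zero at the start; "moment": the same for the moment, N m; "grip_width": finger opening in m.
Only numpy, scipy, OpenCV 4.12 (cv2) and the standard library are available. Lean on these libraries where they do the work, as an engineer would, in place of code of your own. Each camera call takes 0.05 s, during which the arm holds its last target. There are 200 camera calls.

## Working session

There is one attempt and no reset: what is moved stays moved. The work goes in short steps, Python scripts to look and compute and a tool call to move; the robot and the scene stay as the last step left them, time stands still between calls to the robot, and variables do not carry over. Pictures are saved under pics/ and viewed, about 8 in all and at most 12, crops included, and the job is handed in when it is done.

Besides the shell and the picture viewer there is one more tool, called after "Call:" as name(argument=value, ...), one argument or row to a line, values as JSON. carry_out: Moves the arm, as the interface text tells. Its arguments: {"type":"object","properties":{"steps":{"type":"array","items":{"type":"number"}},"squeeze":{"type":"number"}},"required":["steps"]}

```bash
mkdir -p pics; ls; cat > h.py <<'E'
import numpy as np, cv2
from plant import bot
def proj(n,P):
    c=bot.camera_info(n);W=np.array(c["world_to_cam"]);P=np.atleast_2d(P)
    q=P@W[:3,:3].T+W[:3,3];x=q[:,0]/-q[:,2];y=-q[:,1]/-q[:,2]
    s=1+c["k1"]*(x*x+y*y)
    return np.c_[c["fx"]*x*s+c["cx"],c["fy"]*y*s+c["cy"]]
def at(n,u,v,z):
    c=bot.camera_info(n);W=np.array(c["world_to_cam"])
    K=np.array([[c["fx"],0,c["cx"]],[0,c["fy"],c["cy"]],[0,0,1.]])
    x,y=cv2.undistortPoints(np.array([[[u,v]]],float),K,np.array([c["k1"],0,0,0.]))[0,0]
    R=W[:3,:3];o=-R.T@W[:3,3];d=R.T@np.array([x,-y,-1])
    return o+d*(z-o[2])/d[2]
def snap(n,name):
    im=bot.get_image(n)[:,:,::-1].copy();cv2.imwrite(f"pics/{name}.png",im);return im
E
python3 - <<'E'
from h import *
for n in("top","scene"):
    snap(n,n+"0");print(bot.camera_info(n))
print(bot.sense())
E
```

```text
pics
{'fx': 554.2817916185568, 'fy': 554.2817916185568, 'cx': 305.8363930201399, 'cy': 241.02468916539428, 'k1': -0.004884493140790185, 'world_to_cam': array([[ 0.01651729, -0.99932361,  0.03285586, -0.02050153],
       [ 0.99004575,  0.0209399 ,  0.13917947, -0.49709678],
       [-0.13977333,  0.03022994,  0.98972196, -1.00766136],
       [ 0.        ,  0.        ,  0.        ,  1.        ]])}
{'fx': 464.86320511022814, 'fy': 464.86320511022814, 'cx': 316.6809874777591, 'cy': 242.4707716834668, 'k1': -0.052092465054791544, 'world_to_cam': array([[ 0.85361502,  0.52086076,  0.00674332, -0.43967218],
       [-0.3467224 ,  0.55847127,  0.75358703,  0.1102972 ],
       [ 0.38874796, -0.64561127,  0.65731356, -0.99318039],
       [ 0.        ,  0.        ,  0.        ,  1.        ]])}
{'time_s': 0.1, 'joint_pos': array([-1.37078432e+00,  1.16443547e-01,  1.44218208e+00,  2.03948107e-05,
        1.58399963e+00, -3.77805320e-02]), 'qvel': array([ 5.15097703e-05, -1.94344806e-03, -5.13347836e-04,  1.45310715e-03,
        2.52584239e-03, -9.14809480e-04]), 'tau': array([ 2.18508445e-03, -7.33662200e+01, -6.33787107e+01,  4.86008469e-05,
        5.25972369e-03, -2.44596684e-06]), 'position': array([ 0.15901089, -0.65601865,  0.40404235]), 'tcp_rot': array([-3.11838988e+00, -3.72522350e-01,  9.94654846e-05]), 'wrist_force': array([-0.21080564, -0.28714046, -0.3405401 ]), 'moment': array([ 0.02778034,  0.04427509, -0.03883132]), 'grip_width': 0.0855438338915354}
```

View pics/top0.png

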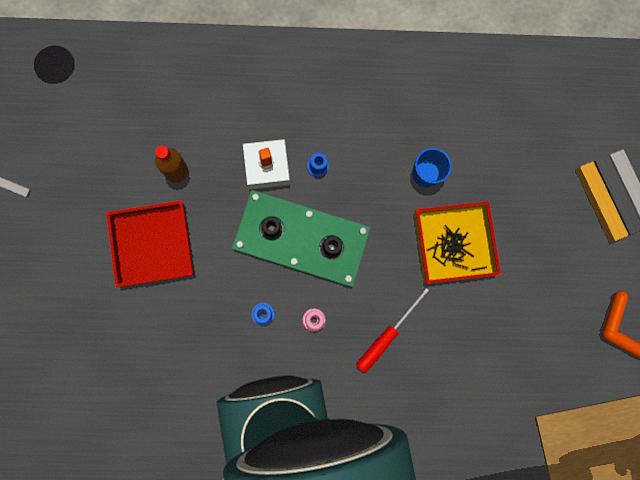

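View pics/scene0.png

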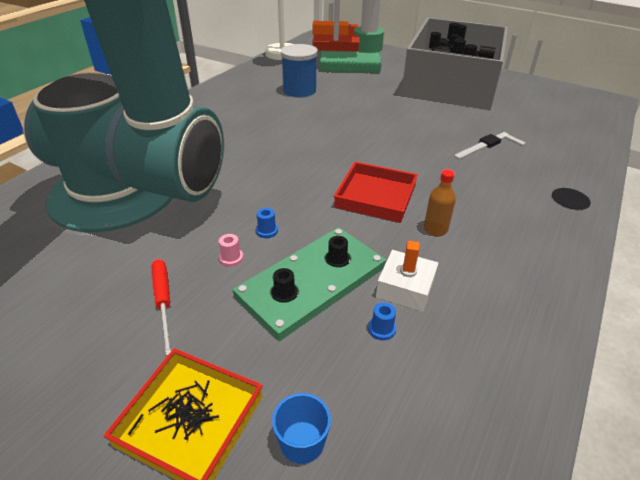

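Top view: gauge handle at (265,157) in the stand, left bush (271,228), right bush (332,246), red tray centre ~(150,245), and the oil bottle at (168,160). Scene view agrees. Next I take sharper crops.

```bash
python3 - <<'E'
from h import *
t=cv2.imread("pics/top0.png");s=cv2.imread("pics/scene0.png")
def c(im,x,y,w,h,k): return cv2.resize(im[y:y+h,x:x+w],None,fx=k,fy=k,interpolation=cv2.INTER_CUBIC)
a=c(t,236,134,60,60,6);b=c(t,250,205,110,60,4)
d=c(s,370,230,75,75,5);e=c(s,262,225,100,80,4)
M=np.zeros((600,800,3),np.uint8)
for im,x,y in((c(t,240,134,55,55,6),0,0),(c(t,250,210,105,55,4),340,0),(c(s,374,236,65,65,4),0,335),(c(s,262,230,100,75,4),340,260)):
    h,w=im.shape[:2];h=min(h,600-y);w=min(w,800-x);M[y:y+h,x:x+w]=im[:h,:w]
cv2.imwrite("pics/m.png",M)
def rect(im,lo,hi,box,z,n):
    x,y,X,Y=box;h=cv2.inRange(cv2.cvtColor(im,cv2.COLOR_BGR2HSV)[y:Y,x:X],lo,hi)
    cs=max(cv2.findContours(h,0,1)[0],key=cv2.contourArea)
    P=np.array([at(n,u+x,v+y,z)[:2] for u,v in cs[:,0]],np.float32)*1000
    r=cv2.minAreaRect(P);print(n,np.round(r[0],1),np.round(r[1],1),round(r[2],1));return
rect(t,(0,0,190),(180,40,255),(236,134,296,194),.04,"top")
rect(t,(50,100,60),(75,255,255),(220,180,380,300),.02,"top")
rect(t,(0,150,60),(5,255,255),(95,190,205,300),.03,"top")
rect(t,(5,200,150),(15,255,255),(255,145,280,170),.098,"top")
for n,im in(("top",t),("scene",s)):pass
E
```

```text
top [648.3  68.5] [80.3 79.7] 8.1
top [506.   -2.3] [239.7 121.2] 73.4
top [488.2 282.4] [144.9 145.8] 10.6
top [646.2  68.2] [17.6 17.8] 20.5
```

View pics/m.png

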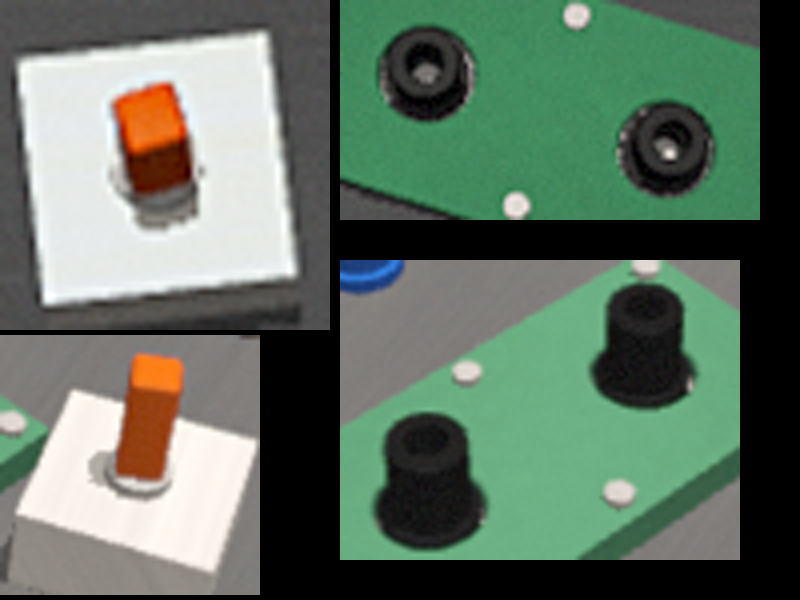

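Crops: handle top centre ≈ top (265.0,153.7) / scene (413.3,245.7); left bush mouth ≈ top (271.7,226) / scene (338.2,242.5); right ≈ top (331.7,245) / scene (283.7,275). Handle is turned about 19°, the stand about 8°.

```bash
python3 - <<'E'
from h import *
np.set_printoptions(precision=1,suppress=True)
for nm,z,a,b in(("handle",.098,(265,153.7),(413.3,245.7)),("L",.057,(271.7,226),(338.2,242.5)),("R",.057,(331.7,245),(283.7,275))):
    print(nm,at("top",*a,z)[:2]*1000,at("scene",*b,z)[:2]*1000)
# edges of handle top & yaw
c=[(115,100),(168,84),(188,136),(130,152)]
P=np.array([at("top",x/6+240,y/6+134,.098)[:2]*1000 for x,y in c]);print(P, np.linalg.norm(np.diff(P,axis=0),axis=1))
d=P[0]-P[1];e=P[0]-P[3];f=P[1]-P[2]
for v,o in((d,90),(e,0),(f,0)):print(np.degrees(np.arctan2(v[1],v[0]))-o)
E
```

```text
handle [645.9  67. ] [649.9  64.8]
L [521.  53.] [525.6  51.8]
R [487.9 -58.3] [491.2 -60.5]
[[651.3  77.7]
 [656.7  61.9]
 [640.7  55.5]
 [635.3  72.7]] [16.7 17.2 18.1]
18.901540053097236
17.17618513940793
21.864995828578376
```

```bash
cat >> h.py <<'E'
from scipy.spatial.transform import Rotation as Ro
def go(x,y,z,yaw=None):
    "world grasp point target in mm, yaw deg of tool x -> shift in tool axes"
    s=bot.sense();R=Ro.from_rotvec(s["tcp_rot"]).as_matrix()
    g=np.array(s["position"])*1000+155*R[:,2]
    yw=np.degrees(np.arctan2(R[1,0],R[0,0]))
    print("t",round(s["time_s"],2),"grasp",g.round(1),"yaw",yw.round(2),"tilt z",R[:,2].round(4),"F",np.round(s["wrist_force"],1),"w",round(s["grip_width"]*1000,1))
    T=np.array([x,y,z])
    print("shift",(R.T@(T-g)).round(1),"twist",None if yaw is None else round(-np.radians((yaw-yw+90)%180-90),4))
E
python3 -c "
from h import *
go(648,66.5,249,19)"
```

```text
t 0.1 grasp [ 159.  -655.9  249. ] yaw 13.62 tilt z [-2.e-04  1.e-03 -1.e+00] F [-0.2 -0.3 -0.3] w 85.5
shift [ 645.4 -586.8    0.7] twist -0.0938
```

Call:
carry_out(
  steps=[645, -587, 0, -0.094, 1, 645, -587, 0, -0.094, 1, 645, -587, 0, -0.094, 1, 645, -587, 0, -0.094, 1, 645, -587, 0, -0.094, 1, 645, -587, 0, -0.094, 1, 645, -587, 0, -0.094, 1, 645, -587, 0, -0.094, 1, 645, -587, 0, -0.094, 1, 645, -587, 0, -0.094, 1, 645, -587, 0, -0.094, 1, 645, -587, 0, -0.094, 1],
)

```text
time_s: 1.3
position: [0.4957, -0.157, 0.4046]
tcp_rot: [-3.098, -0.519, -0.0]
wrist_force: [0.4, -0.1, 0.2]
grip_width: 0.0854
```

```bash
python3 -c "
from h import *
go(648,66.5,249,19)"
```

```text
t 1.3 grasp [ 495.7 -156.8  249.6] yaw 19.01 tilt z [-1.e-04  9.e-04 -1.e+00] F [ 0.4 -0.1  0.2] w 85.4
shift [ 216.7 -161.6    0.8] twist 0.0002
```

Call:
carry_out(
  steps=[217, -162, 0, 0, 1, 217, -162, 0, 0, 1, 217, -162, 0, 0, 1, 217, -162, 0, 0, 1, 217, -162, 0, 0, 1, 217, -162, 0, 0, 1, 217, -162, 100, 0, 1, 217, -162, 100, 0, 1, 217, -162, 100, 0, 1, 217, -162, 100, 0, 1, 217, -162, 100, 0, 1],
)

```text
time_s: 2.4
position: [0.6486, 0.0668, 0.3083]
tcp_rot: [-3.098, -0.518, -0.006]
wrist_force: [0.4, 0.3, 0.2]
grip_width: 0.0857
```

```bash
python3 -c "
from h import *
go(648,66.5,73,19)
M=np.zeros((480,800,3),np.uint8)
a=snap('top','top1')[110:230,200:300];b=snap('scene','scene1')[180:300,370:470]
M[:,:400]=cv2.resize(a,(400,480));M[:,400:]=cv2.resize(b,(400,480));cv2.imwrite('pics/m1.png',M)
"
```

```text
t 2.4 grasp [649.2  67.  153.3] yaw 19.0 tilt z [ 0.0036  0.0012 -1.    ] F [0.4 0.3 0.2] w 85.7
shift [-1.6  0.1 80.2] twist -0.0
```

View pics/m1.png

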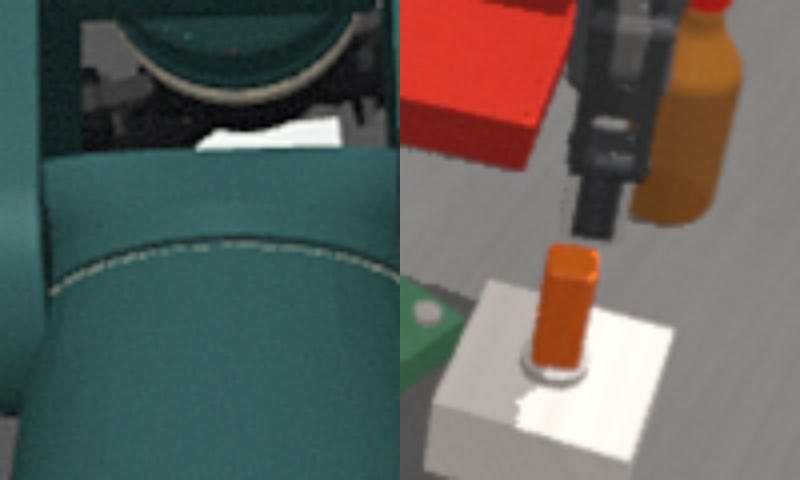

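Call:
carry_out(
  steps=[-1.6, 0, 50, 0, 1, -1.6, 0, 80, 0, 1, -1.6, 0, 80, 0, 1, -1.6, 0, 80, 0, 1, -1.6, 0, 80, 0, -1, -1.6, 0, 80, 0, -1, -1.6, 0, 80, 0, -1, -1.6, 0, 80, 0, -1, -1.6, 0, 80, 0, -1, -1.6, 0, 80, 0, -1, -1.6, 0, 80, 0, -1, -1.6, 0, 80, 0, -1],
  squeeze=60,
)

```text
time_s: 3.7
position: [0.6474, 0.0664, 0.2286]
tcp_rot: [-3.098, -0.518, -0.007]
wrist_force: [-1.5, -0.5, 6.0]
grip_width: 0.0193
```

```bash
python3 -c "
from h import *
go(648,66.5,73,19);print(bot.sense()['moment'])
"
```

```text
t 3.7 grasp [648.1  66.6  73.6] yaw 19.0 tilt z [ 0.0045  0.0012 -1.    ] F [-1.5 -0.5  6. ] w 19.3
shift [-0.1  0.1  0.6] twist 0.0
[-0.10799973  0.23537416 -0.01964085]
```

```bash
python3 -c "
from h import *
go(648.1,66.6,133);go(523,53.5,133)
"
```

```text
t 3.7 grasp [648.1  66.6  73.6] yaw 19.0 tilt z [ 0.0045  0.0012 -1.    ] F [-1.5 -0.5  6. ] w 19.3
shift [  0.3   0.  -59.4] twist None
t 3.7 grasp [648.1  66.6  73.6] yaw 19.0 tilt z [ 0.0045  0.0012 -1.    ] F [-1.5 -0.5  6. ] w 19.3
shift [-122.3  -28.3  -60. ] twist None
```

Call:
carry_out(
  steps=[0, 0, -20, 0, -1, 0, 0, -40, 0, -1, 0, 0, -60, 0, -1, 0, 0, -60, 0, -1, -30, -7, -60, 0, -1, -60, -14, -60, 0, -1, -90, -21, -60, 0, -1, -122.3, -28.3, -60, 0, -1, -122.3, -28.3, -60, 0, -1, -122.3, -28.3, -60, 0, -1, -122.3, -28.3, -60, 0, -1, -122.3, -28.3, -60, 0, -1],
)

```text
time_s: 4.9
position: [0.5229, 0.0533, 0.2875]
tcp_rot: [-3.098, -0.518, -0.006]
wrist_force: [-0.3, -0.2, -1.8]
grip_width: 0.0194
```

```bash
python3 -c "
from h import *
go(523,53.5,133)
a=snap('scene','scene2')
x0,y0=288,165
cv2.imwrite('pics/m2.png',cv2.resize(a[y0:y0+100,x0:x0+100],None,fx=6,fy=6,interpolation=cv2.INTER_CUBIC))
print(proj('scene',[[.523,.0535,.057],[.523,.0535,.071]]))
"
```

```text
t 4.9 grasp [523.4  53.5 132.5] yaw 19.0 tilt z [ 0.0038  0.0012 -1.    ] F [-0.3 -0.2 -1.8] w 19.4
shift [-0.4 -0.1 -0.5] twist None
[[337.36533663 241.41108944]
 [337.66616847 235.09331486]]
```

View pics/m2.png

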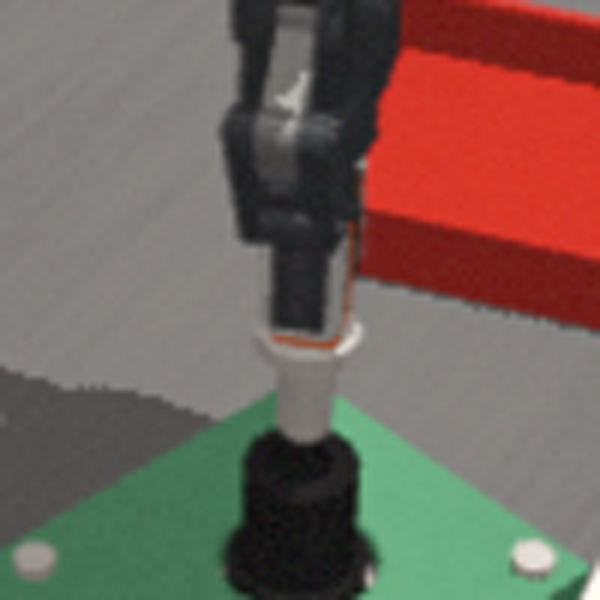

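The pin centre is ~4 crop pixels right of the bush centre (304 vs 300, ≈1.5 mm). I correct this and descend to about 5 mm below the mouth, which the sprung seat keeps safe.

Call:
carry_out(
  steps=[-1.5, 0, 4, 0, -1, -1.5, 0, 8, 0, -1, -1.5, 0, 10, 0, -1, -1.5, 0, 12, 0, -1, -1.5, 0, 14, 0, -1, -1.5, 0, 15, 0, -1, -1.5, 0, 16, 0, -1, -1.5, 0, 17, 0, -1, -1.5, 0, 18, 0, -1, -1.5, 0, 18, 0, -1],
)

```text
time_s: 5.95
position: [0.5214, 0.0529, 0.2694]
tcp_rot: [-3.098, -0.519, -0.006]
wrist_force: [1.3, 1.0, -1.4]
grip_width: 0.0191
```

```bash
python3 -c "
from h import *
go(523,53.5,100);print(bot.sense()['moment'])
"
```

```text
t 5.95 grasp [522.   53.1 114.4] yaw 19.0 tilt z [ 0.0035  0.0011 -1.    ] F [ 1.3  1.  -1.4] w 19.1
shift [ 1.  -0.1 14.4] twist None
[ 0.19606246 -0.10327389  0.03858628]
```

Call:
carry_out(
  steps=[0.5, -0.2, 2, 0, -1, 0.5, -0.2, 4, 0, -1, 0.5, -0.2, 6, 0, -1, 0.5, -0.2, 8, 0, -1, 0.5, -0.2, 10, 0, -1, 0.5, -0.2, 11, 0, -1, 0.5, -0.2, 12, 0, -1, 0.5, -0.2, 13, 0, -1, 0.5, -0.2, 13.5, 0, -1, 0.5, -0.2, 13.5, 0, -1],
)

```text
time_s: 6.95
position: [0.5219, 0.0532, 0.2558]
tcp_rot: [-3.098, -0.518, -0.006]
wrist_force: [0.2, 0.8, -2.6]
grip_width: 0.0195
```

```bash
python3 -c "
from h import *
go(523,53.5,100);print(bot.sense()['moment'])
"
```

```text
t 6.95 grasp [522.4  53.4 100.8] yaw 19.0 tilt z [ 0.0034  0.0011 -1.    ] F [ 0.2  0.8 -2.6] w 19.5
shift [0.6 0.1 0.8] twist None
[ 0.22149629 -0.1204888   0.02426713]
```

Tip is past the 16 mm step with no force, so the left bush is probably good. Continuing to collar contact.

Call:
carry_out(
  steps=[0, 0, 2, 0, -1, 0, 0, 4, 0, -1, 0, 0, 6, 0, -1, 0, 0, 8, 0, -1, 0, 0, 9, 0, -1, 0, 0, 10, 0, -1, 0, 0, 11, 0, -1, 0, 0, 11.5, 0, -1, 0, 0, 12, 0, -1, 0, 0, 12.5, 0, -1, 0, 0, 12.5, 0, -1],
)

```text
time_s: 8.05
position: [0.522, 0.0533, 0.2435]
tcp_rot: [-3.098, -0.518, -0.006]
wrist_force: [0.5, 3.5, 3.7]
grip_width: 0.0194
```

```bash
python3 -c "
from h import *
go(523,53.5,88);print(bot.sense()['moment'])
"
```

```text
t 8.05 grasp [522.6  53.5  88.5] yaw 19.0 tilt z [ 0.0039  0.0014 -1.    ] F [0.5 3.5 3.7] w 19.4
shift [0.4 0.2 0.5] twist None
[ 0.66964428 -0.10718845  0.021173  ]
```

Call:
carry_out(
  steps=[0, -0.3, 0.5, 0, -1, 0, -0.3, 1, 0, -1, 0, -0.3, 1, 0, -1, 0, -0.3, 1, 0, -1, 0, -0.3, 1, 0, -1, 0, -0.3, 1, 0, -1, 0, -0.3, 1, 0, -1, 0, -0.3, 1, 0, -1, 0, -0.3, 1, 0, -1, 0, -0.3, 1, 0, -1, 0, -0.3, 1, 0, -1, 0, -0.3, 1, 0, -1],
)

```text
time_s: 9.25
position: [0.522, 0.0535, 0.2427]
tcp_rot: [-3.098, -0.518, -0.007]
wrist_force: [0.9, 1.2, 5.1]
grip_width: 0.0196
```

```bash
python3 -c "
from h import *
go(522.7,53.4,133);print(bot.sense()['moment'],bot.sense()['qvel'])
"
```

```text
t 9.25 grasp [522.6  53.7  87.7] yaw 19.0 tilt z [ 0.0042  0.0011 -1.    ] F [0.9 1.2 5.1] w 19.6
shift [  0.2   0.3 -45.3] twist None
[ 0.35913077 -0.04543091  0.04663232] [ 0.0018383   0.00037823 -0.00110841 -0.00015778 -0.00067543 -0.00078526]
```

Call:
carry_out(
  steps=[0, 0, -10, 0, -1, 0, 0, -20, 0, -1, 0, 0, -30, 0, -1, 0, 0, -46, 0, -1, 0, 0, -46, 0, -1, -34, 48, -46, 0, -1, -68.5, 95.2, -46, 0, -1, -68.5, 95.2, -46, 0, -1, -68.5, 95.2, -46, 0, -1, -68.5, 95.2, -46, 0, -1, -68.5, 95.2, -46, 0, -1],
)

```text
time_s: 10.35
position: [0.4882, -0.0583, 0.2884]
tcp_rot: [-3.098, -0.519, -0.007]
wrist_force: [-0.6, -0.3, -1.8]
grip_width: 0.0191
```

```bash
python3 -c "
from h import *
go(488.8,-58.6,133)
a=snap('scene','scene3')
x0,y0=240,200
cv2.imwrite('pics/m3.png',cv2.resize(a[y0:y0+100,x0:x0+130],None,fx=6,fy=6,interpolation=cv2.INTER_CUBIC))
"
```

```text
t 10.35 grasp [488.8 -58.  133.4] yaw 19.04 tilt z [ 0.0041  0.0013 -1.    ] F [-0.6 -0.3 -1.8] w 19.1
shift [-0.2  0.5  0.4] twist None
```

View pics/m3.png

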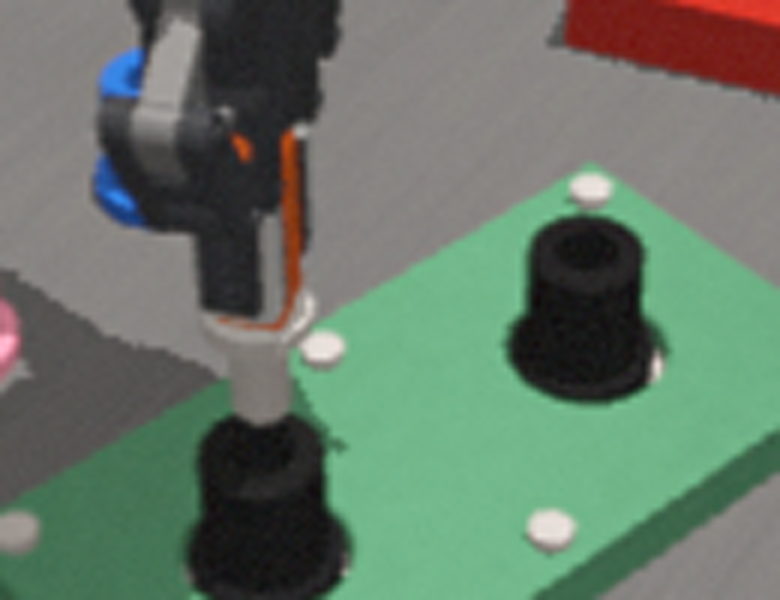

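Pin (x≈261) and right bush (x≈262) line up in the crop; left bush still sits in its pocket. Descending.

Call:
carry_out(
  steps=[0, 0.3, 4, 0, -1, 0, 0.3, 8, 0, -1, 0, 0.3, 11, 0, -1, 0, 0.3, 13, 0, -1, 0, 0.3, 14, 0, -1, 0, 0.3, 15, 0, -1, 0, 0.3, 16, 0, -1, 0, 0.3, 17, 0, -1, 0, 0.3, 18, 0, -1, 0, 0.3, 19, 0, -1, 0, 0.3, 19, 0, -1],
)

```text
time_s: 11.5
position: [0.4885, -0.0585, 0.2696]
tcp_rot: [-3.098, -0.52, -0.008]
wrist_force: [-0.9, -1.6, 4.9]
grip_width: 0.0193
```

```bash
python3 -c "
from h import *
go(489,-58.6,101);print(bot.sense()['moment'])
"
```

```text
t 11.5 grasp [489.2 -58.3 114.6] yaw 19.06 tilt z [ 0.0047  0.001  -1.    ] F [-0.9 -1.6  4.9] w 19.3
shift [-0.4  0.2 13.6] twist None
[-0.39487495 -0.00666741  0.04609497]
```

Touching the chamfer/rim at ~7 N; the side force points (-x,-y). I back off 6 mm, shift ~2 mm that way and retry.

Call:
carry_out(
  steps=[0, 0, -4, 0, -1, 0, 0, -7, 0, -1, -1.4, 1.4, -7, 0, -1, -1.4, 1.4, -5, 0, -1, -1.4, 1.4, -4, 0, -1, -1.4, 1.4, -3, 0, -1, -1.4, 1.4, -2, 0, -1, -1.4, 1.4, -1, 0, -1, -1.4, 1.4, 0, 0, -1, -1.4, 1.4, 0, 0, -1],
)

```text
time_s: 12.5
position: [0.4876, -0.0602, 0.2694]
tcp_rot: [-3.098, -0.52, -0.007]
wrist_force: [0.9, -0.3, -1.9]
grip_width: 0.0193
```

```bash
python3 -c "
from h import *
go(489,-58.6,101);print(bot.sense()['moment'])
"
```

```text
t 12.5 grasp [488.3 -60.1 114.4] yaw 19.05 tilt z [ 0.0046  0.0011 -1.    ] F [ 0.9 -0.3 -1.9] w 19.3
shift [ 1.1 -1.2 13.4] twist None
[-0.05165937 -0.09361774  0.02247637]
```

Call:
carry_out(
  steps=[0.3, 0, 2, 0, -1, 0.3, 0, 4, 0, -1, 0.3, 0, 6, 0, -1, 0.3, 0, 8, 0, -1, 0.3, 0, 10, 0, -1, 0.3, 0, 11, 0, -1, 0.3, 0, 11.5, 0, -1, 0.3, 0, 12, 0, -1, 0.3, 0, 12.5, 0, -1, 0.3, 0, 13, 0, -1, 0.3, 0, 13, 0, -1],
)

```text
time_s: 13.6
position: [0.488, -0.0602, 0.2566]
tcp_rot: [-3.098, -0.52, -0.008]
wrist_force: [0.6, -1.0, 2.3]
grip_width: 0.0197
```

```bash
python3 -c "
from h import *
go(489,-58.6,101);print(bot.sense()['moment'])
"
```

```text
t 13.6 grasp [488.8 -60.  101.6] yaw 19.05 tilt z [ 5.e-03  9.e-04 -1.e+00] F [ 0.6 -1.   2.3] w 19.7
shift [ 0.6 -1.3  0.6] twist None
[-0.2043318  -0.16547131 -0.00969241]
```

Call:
carry_out(
  steps=[0, 0, 0.5, 0, -1, 0, 0, 1, 0, -1, 0, 0, 1.5, 0, -1, 0, 0, 1.5, 0, -1, 0, 0, 1.5, 0, -1, 0, 0, 1.5, 0, -1, 0, 0, 1.5, 0, -1, 0, 0, 1.5, 0, -1, 0, 0, 1.5, 0, -1, 0, 0, 1.5, 0, -1, 0, 0, 1.5, 0, -1, 0, 0, 1.5, 0, -1],
)

```text
time_s: 14.8
position: [0.4881, -0.0602, 0.2553]
tcp_rot: [3.098, 0.52, 0.008]
wrist_force: [-0.7, -1.8, 5.4]
grip_width: 0.0191
```

```bash
python3 -c "
from h import *
go(522.6,53.7,133);print(bot.sense()['moment'])
"
```

```text
t 14.8 grasp [488.9 -60.  100.3] yaw 19.05 tilt z [ 5.3e-03  8.0e-04 -1.0e+00] F [-0.7 -1.8  5.4] w 19.1
shift [ 69.1 -96.5 -32.4] twist None
[-0.23797949 -0.05464988 -0.01077806]
```

Force rises 4→7 N with the pin stopped at about 16 mm: the right bush is the bad one. Back to the left bush.

Call:
carry_out(
  steps=[0, 0, -10, 0, -1, 0, 0, -20, 0, -1, 0, 0, -33, 0, -1, 0, 0, -33, 0, -1, 35, -48, -33, 0, -1, 69.1, -96.5, -33, 0, -1, 69.1, -96.5, -33, 0, -1, 69.1, -96.5, -33, 0, -1, 69.1, -96.5, -33, 0, -1, 69.1, -96.5, -33, 0, -1],
)

```text
time_s: 15.8
position: [0.5216, 0.0529, 0.2885]
tcp_rot: [3.098, 0.519, 0.008]
wrist_force: [0.5, -0.2, -2.0]
grip_width: 0.0195
```

```bash
python3 -c "
from h import *
go(522.6,53.7,114)
"
```

```text
t 15.8 grasp [522.4  53.  133.5] yaw 19.02 tilt z [ 5.1e-03  6.0e-04 -1.0e+00] F [ 0.5 -0.2 -2. ] w 19.5
shift [ 0.4 -0.6 19.5] twist None
```

Call:
carry_out(
  steps=[0.4, -0.6, 5, 0, -1, 0.4, -0.6, 10, 0, -1, 0.4, -0.6, 13, 0, -1, 0.4, -0.6, 15, 0, -1, 0.4, -0.6, 17, 0, -1, 0.4, -0.6, 18, 0, -1, 0.4, -0.6, 19, 0, -1, 0.4, -0.6, 19.5, 0, -1, 0.4, -0.6, 19.5, 0, -1],
)

```text
time_s: 16.7
position: [0.5219, 0.0537, 0.269]
tcp_rot: [3.098, 0.519, 0.008]
wrist_force: [0.3, -0.5, -1.6]
grip_width: 0.0193
```

```bash
python3 -c "
from h import *
go(522.6,53.7,90)
"
```

```text
t 16.7 grasp [522.7  53.8 114. ] yaw 19.03 tilt z [ 5.1e-03  6.0e-04 -1.0e+00] F [ 0.3 -0.5 -1.6] w 19.3
shift [-0.2  0.  24. ] twist None
```

In the bore freely. Down to the collar.

Call:
carry_out(
  steps=[0, 0, 4, 0, -1, 0, 0, 8, 0, -1, 0, 0, 12, 0, -1, 0, 0, 16, 0, -1, 0, 0, 20, 0, -1, 0, 0, 22, 0, -1, 0, 0, 23.5, 0, -1, 0, 0, 24.5, 0, -1, 0, 0, 25, 0, -1, 0, 0, 25.5, 0, -1, 0, 0, 25.5, 0, -1, 0, 0, 25.5, 0, -1],
)

```text
time_s: 17.9
position: [0.522, 0.0537, 0.2437]
tcp_rot: [3.098, 0.519, 0.008]
wrist_force: [-2.3, -0.0, 4.1]
grip_width: 0.0191
```

```bash
python3 -c "
from h import *
go(522.6,53.7,90)
"
```

```text
t 17.9 grasp [522.8  53.8  88.7] yaw 19.02 tilt z [ 5.4e-03  7.0e-04 -1.0e+00] F [-2.3 -0.   4.1] w 19.1
shift [-0.2  0.  -1.3] twist None
```

Call:
carry_out(
  steps=[0, 0, 0, 0, 0.2, 0, 0, 0, 0, 0.2, 0, 0, 0, 0, 0.2, 0, 0, 0, 0, 0.2, 0, 0, 0, 0, 0.2, 0, 0, -20, 0, 0.2, 0, 0, -60, 0, 0.2, 0, 0, -90, 0, 0.2, 0, 0, -90, 0, 0.2, 0, 0, -90, 0, 0.2],
)

```text
time_s: 18.9
position: [0.5215, 0.0536, 0.3339]
tcp_rot: [3.098, 0.519, 0.01]
wrist_force: [0.1, 0.1, -0.4]
grip_width: 0.0512
```

```bash
python3 -c "
from h import *
go(488.8,-60,175,19);go(488.8,-60,175,-16.6);go(488.8,-60,175,45)
a=snap('scene','scene4')
x0,y0=240,170
cv2.imwrite('pics/m4.png',cv2.resize(a[y0:y0+130,x0:x0+130],None,fx=4,fy=4,interpolation=cv2.INTER_CUBIC))
"
```

```text
t 18.9 grasp [522.5  53.7 178.9] yaw 19.02 tilt z [ 6.3e-03  7.0e-04 -1.0e+00] F [ 0.1  0.1 -0.4] w 51.2
shift [-68.9  96.5   3.6] twist 0.0004
t 18.9 grasp [522.5  53.7 178.9] yaw 19.02 tilt z [ 6.3e-03  7.0e-04 -1.0e+00] F [ 0.1  0.1 -0.4] w 51.2
shift [-68.9  96.5   3.6] twist 0.6218
t 18.9 grasp [522.5  53.7 178.9] yaw 19.02 tilt z [ 6.3e-03  7.0e-04 -1.0e+00] F [ 0.1  0.1 -0.4] w 51.2
shift [-68.9  96.5   3.6] twist -0.4534
```

View pics/m4.png

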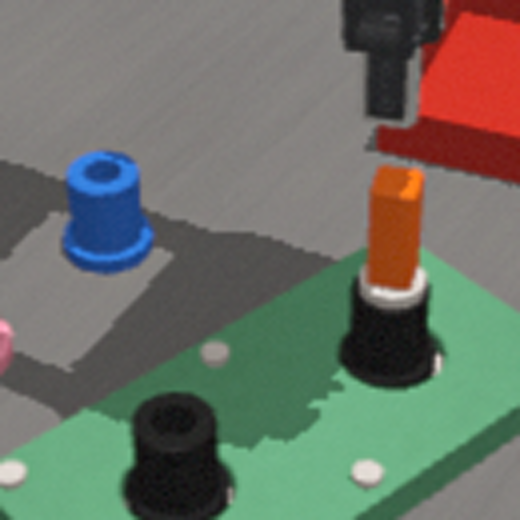

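Gauge stands home on the left bush (collar on its top in the crop); the right bush is free at crop (175,420). Now to fetch it.

Call:
carry_out(
  steps=[-35, 48, 0, 0, 0.8, -68.9, 96.5, 0, 0, 0.8, -68.9, 96.5, 0, 0, 0.8, -68.9, 96.5, 3, 0, 0.8, -68.9, 96.5, 40, 0, 0.8, -68.9, 96.5, 80, 0, 0.8, -68.9, 96.5, 80, 0, 0.8, -68.9, 96.5, 80, 0, 0.8],
)

```text
time_s: 19.75
position: [0.4882, -0.0596, 0.2526]
tcp_rot: [-3.098, -0.52, -0.005]
wrist_force: [-0.0, -0.2, 0.9]
grip_width: 0.0767
```

```bash
python3 -c "
from h import *
go(488.8,-60,45)
"
```

```text
t 19.75 grasp [488.6 -59.4  97.6] yaw 19.05 tilt z [ 0.0028  0.0011 -1.    ] F [-0.  -0.2  0.9] w 76.7
shift [-0.2  0.6 52.6] twist None
```

Call:
carry_out(
  steps=[0, 0.6, 25, 0, 0.8, 0, 0.6, 45, 0, 0.8, 0, 0.6, 52.5, 0, 0.8, 0, 0.6, 52.5, 0, 0.8, 0, 0.6, 52.5, 0, -1, 0, 0.6, 52.5, 0, -1, 0, 0.6, 52.5, 0, -1, 0, 0.6, 52.5, 0, -1, 0, 0.6, 52.5, 0, -1, 0, 0.6, 52.5, 0, -1, 0, 0.6, 52.5, 0, -1],
  squeeze=60,
)

```text
time_s: 20.85
position: [0.4887, -0.0602, 0.2005]
tcp_rot: [-3.098, -0.52, -0.006]
wrist_force: [3.6, -0.7, 2.3]
grip_width: 0.0328
```

```bash
python3 -c "
from h import *
go(488.8,-60,150)
"
```

```text
t 20.85 grasp [489.3 -60.   45.5] yaw 19.05 tilt z [ 3.7e-03  8.0e-04 -1.0e+00] F [ 3.6 -0.7  2.3] w 32.8
shift [  -0.    -0.2 -104.5] twist None
```

Call:
carry_out(
  steps=[0, 0, -10, 0, -1, 0, 0, -30, 0, -1, 0, 0, -70, 0, -1, 0, 0, -110, 0, -1, 0, 0, -140, 0, -1, 0, 0, -140, 0, -1, 0, 0, -140, 0, -1],
)

```text
time_s: 21.55
position: [0.488, -0.0602, 0.3406]
tcp_rot: [-3.098, -0.52, -0.006]
wrist_force: [-0.4, 0.3, -2.4]
grip_width: 0.0324
```

```bash
python3 -c "
from h import *
go(489,281,185,10.6)
"
```

```text
t 21.55 grasp [488.5 -60.1 185.6] yaw 19.05 tilt z [ 3.6e-03  9.0e-04 -1.0e+00] F [-0.4  0.3 -2.4] w 32.4
shift [ 111.8 -322.2    0.9] twist 0.1475
```

Weight −2 N: the bush is held. Carry to the red tray.

Call:
carry_out(
  steps=[14, -40, 0, 0, -1, 28, -80, 0, 0.03, -1, 42, -120, 0, 0.06, -1, 56, -160, 0, 0.09, -1, 70, -200, 0, 0.12, -1, 84, -240, 0, 0.147, -1, 98, -280, 0, 0.147, -1, 112, -322, 0, 0.147, -1, 112, -322, 0, 0.147, -1, 112, -322, 0, 0.147, -1, 112, -322, 0, 0.147, -1, 112, -322, 0, 0.147, -1],
)

```text
time_s: 22.75
position: [0.4888, 0.2798, 0.3405]
tcp_rot: [-3.128, -0.289, -0.005]
wrist_force: [0.7, -0.1, -1.1]
grip_width: 0.0326
```

```bash
python3 -c "
from h import *
go(489,281,40,10.6)
cv2.imwrite('pics/m5.png',cv2.resize(snap('scene','scene5')[120:270,290:480],None,fx=3,fy=3))
"
```

```text
t 22.75 grasp [489.3 279.8 185.5] yaw 10.56 tilt z [ 3.e-03  5.e-04 -1.e+00] F [ 0.7 -0.1 -1.1] w 32.6
shift [ -0.5  -1.2 145.5] twist -0.0007
```

View pics/m5.png

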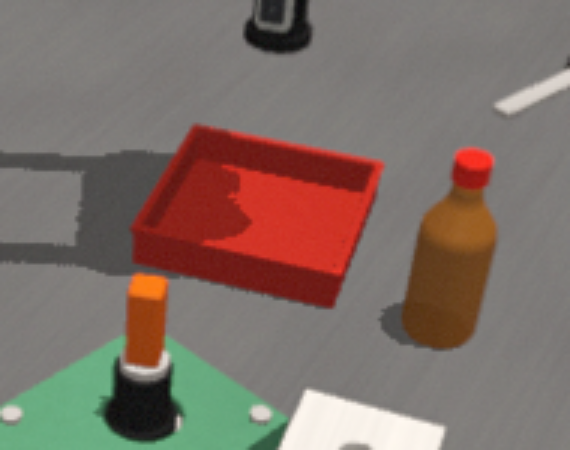

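Bush is held upright over the red tray; the gauge stays home. Lower it (floor contact expected at grasp ≈ 37.5 mm).

Call:
carry_out(
  steps=[0, -1, 40, 0, -1, 0, -1, 80, 0, -1, 0, -1, 110, 0, -1, 0, -1, 130, 0, -1, 0, -1, 140, 0, -1, 0, -1, 144, 0, -1, 0, -1, 146, 0, -1, 0, -1, 147, 0, -1, 0, -1, 147.5, 0, -1, 0, -1, 147.5, 0, -1],
)

```text
time_s: 23.8
position: [0.4893, 0.2809, 0.1938]
tcp_rot: [-3.128, -0.289, -0.007]
wrist_force: [0.5, -0.6, -1.3]
grip_width: 0.0325
```

```bash
python3 -c "
from h import *
go(489,281,37,10.6)
"
```

```text
t 23.8 grasp [489.9 281.1  38.8] yaw 10.55 tilt z [ 0.0042  0.0012 -1.    ] F [ 0.5 -0.6 -1.3] w 32.5
shift [-1.  -0.1  1.8] twist -0.0008
```

Call:
carry_out(
  steps=[0, 0, 0.7, 0, -1, 0, 0, 1.4, 0, -1, 0, 0, 1.4, 0, -1],
)

```text
time_s: 24.1
position: [0.4894, 0.281, 0.1935]
tcp_rot: [-3.127, -0.289, -0.008]
wrist_force: [-5.0, -2.7, 9.9]
grip_width: 0.0325
```

Call:
carry_out(
  steps=[0, 0, 0, 0, 0.3, 0, 0, 0, 0, 0.3, 0, 0, 0, 0, 0.3, 0, 0, 0, 0, 0.3, 0, 0, 0, 0, 0.3, 0, 0, -20, 0, 0.3, 0, 0, -60, 0, 0.3, 0, 0, -110, 0, 0.3, 0, 0, -150, 0, 0.3, 0, 0, -150, 0, 0.3, 0, 0, -150, 0, 0.3],
)

```text
time_s: 25.2
position: [0.4887, 0.2808, 0.3442]
tcp_rot: [-3.127, -0.289, -0.01]
wrist_force: [0.1, 0.2, -0.7]
grip_width: 0.0554
```

```bash
python3 -c "
from h import *
go(489,281,37,10.6)
cv2.imwrite('pics/m6.png',cv2.resize(snap('scene','scene6')[120:330,270:470],None,fx=3,fy=2.8))
"
```

```text
t 25.2 grasp [489.6 281.2 189.2] yaw 10.56 tilt z [ 0.0062  0.0021 -1.    ] F [ 0.1  0.2 -0.7] w 55.4
shift [ -1.6   0.2 152.2] twist -0.0007
```

View pics/m6.png

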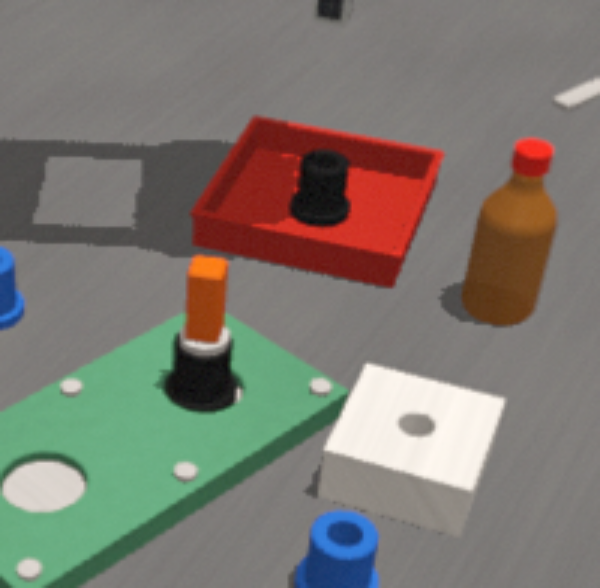

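The crop shows the rejected bush upright mid-tray at (320,190), the gauge home in the left bush at (205,340), and the fingers clear of everything. Handing in.

```bash
python3 -c "
from h import *
print(bot.close_job())"
```

```text
the job is handed in; nothing more can be done
None
```

I tried the gauge in both bushes and handed the job in at about 25 s of the 72 s allowed; no verdict was reported.

- **Left bush (good):** the gauge went all the way in, with the collar landing at about 7 N, held for about 1 s. I put it back there after the second trial, fully home under about 6 N, and released it.
- **Right bush (bad):** the first try caught the rim at about 7 N. I backed off, shifted about 2 mm and entered freely. The pin stopped at about 16 mm depth, held for about 1 s at about 7 N. The bush is now near the middle of the red tray.

**Last checks:** the final picture shows the bad bush upright in the red tray and the gauge standing on the left bush in its pocket. The oil bottle looks unmoved and the gripper is raised clear of everything. The tub and screwdriver were outside the final crop and I did not recheck them; the arm never went near either.

The two cameras disagreed by about 4 mm on positions. I settled that with the pin-to-bush alignment in the pictures and the contact forces.

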